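Unbolt the specimen box gate over its bent keeper

TASK

Lower the open lid of the specimen box gently until it is fully shut. Then free the front gate: its barrel bolt sags, so lift it by its upright knob until the bolt's head clears the bent-up lip of the keeper, draw it back without wrenching it against the keeper, and pull the gate about 30 degrees open. The gate is sprung and falls shut by itself, so finish while still holding it ajar, with the lid still shut and the brown bottle and the two screw-top cases round the box left where they stand.

Things in the scene. Friction and masses are not known exactly. Their poses are not given: they have to be found in the camera images.
- box: grey metal specimen box screwed to the bench, 150 mm deep (x) x 240 wide (y) x 85 high without lid; origin at the centre of its underside, z up, -x is its front (toward the robot, with the gate), +y its left as the robot sees it. It is turned a little either way on the bench. In this frame, lid shut and gate shut and bolt engaged, the bolt's rod runs along y at x = -103, z = 55 mm and its knob stands at y = 0.
- lid (a joint): angle of the clear aluminium-framed lid about its far (+x) rim, rad: 0 = shut, grows as it opens upward; starts half open. The hinge is stiff: the lid stays where it is left and about 1 N on its front edge moves it.
- lid_hinge (a point): point on the lid's hinge line, half-way along it: box x = +75, y = 0, z = 85 mm. The hinge line is along box y.
- lid_edge (a point): middle of the top of the raised ridge (10 mm deep, 120 mm long, 7 mm high) along the lid's free front edge, 146 mm from the hinge; with the lid shut it is 97 mm above the bench. The lid is 6 mm thick and 240 mm wide, its front edge 7 mm ahead of this point.
- gate (a joint): angle of the front gate about its upright hinge at its right-hand (-y) end, rad: 0 = shut, grows as its left end swings out toward the robot (counter-clockwise from above). A spring closes it: with the bolt drawn, pulling at the knob takes about 2 N at first and 5 N at 0.5 rad. It cannot open past the keeper until the bolt is drawn by at least 25 mm.
- gate_hinge (a point): point on the gate's upright hinge axis, 55 mm above the bench: box x = -75, y = -105 mm.
- gate_leaf: the swinging gate: clear panel in an aluminium frame, 145 mm wide, 69 high, 8 thick, with everything mounted on it (two slotted bolt guides with tops 80 mm above the bench, and the steel barrel bolt). Origin at the hinge axis at bench height; with the gate shut its axes are those of the box.
- bolt_draw (a joint): how far the barrel bolt has been drawn back along the gate toward the hinge (to box -y with the gate shut), m: 0 = fully engaged, 0.045 = fully drawn; starts at 0 to 0.004. About 1 N of friction.
- bolt_lift (a joint): how far the sagging bolt is lifted straight up in its worn guides, m: 0 = hanging low, 0.016 = highest. It drops back by its own weight (80 to 170 g). The head must be lifted by more than 0.008 to pass the lip.
- bolt_knob (a point): centre of the upright round knob by which the bolt is moved: dark steel, 16 mm thick, from 23 mm below to 22 mm above this point, which is 113 mm above the bench when the bolt hangs low. It stands on the bolt's rod (8 mm thick), 28 mm in front of the gate's middle plane and, with the bolt engaged, 105 mm from the hinge measured along the gate; it is higher than everything around it once the lid is shut.
- keeper_lip (a point): middle of the top edge of the lip of the bent steel keeper, which is fixed on the box front to the left of the gate. The bent-up lip (4 mm thick, at box y = 54 to 58, top at z = 50.5 mm) stands behind the bolt's head, a collar 24 mm across and 12 mm long at box y = 68 to 80 mm when engaged; its tall front cheek (x = -119 to -123, y = 53 to 93, top at z = 84 mm) keeps the head from swinging out.
- bottle_nital_mid (a point): middle of a brown dropper bottle, 44 mm thick, 115 mm high, standing to the left of the box; to be left alone
- objective_case_mid (a point): middle of a white screw-top case, 38 mm thick, 57 mm high, standing to the right of the box; to be left alone
- dark_case_mid (a point): middle of a dark screw-top case, 38 mm thick, 57 mm high, standing in front of the box on the left; to be left alone

How it is judged:
On the way, in this order (a step that is already met when the one before it is completed fails the run):
1. the lid is fully shut, with the bolt still engaged (value of joint lid below 0.04 rad and value of joint bolt_draw below 0.015 m), for 0.2 s.
2. the bolt is drawn past the keeper's lip while the gate is still shut (value of joint bolt_draw above 0.025 m and value of joint gate below 0.2 rad and value of joint lid below 0.04 rad), for 0.05 s.
At the end, for the whole second after the job is handed in: the gate stands 0.35 to 0.70 rad (20 to 40 degrees) open and still, held there by the gripper's fingers (more than 0.5 N on the gate or its bolt) and clear of the keeper, and the lid is shut to within 0.04 rad (value of joint gate between 0.35 and 0.7 rad and contact force between the fingers and gate_leaf above 0.5 N and contact force between box and gate_leaf below 0.2 N and velocity of joint gate between -0.1 and 0.1 rad/s and value of joint lid below 0.04 rad); the arm keeps its last pose, push and grip.
It fails at once if the lid is slammed (faster than 2.5 rad/s) (velocity of joint lid below -2.5 rad/s).
It fails at once if the bolt is wrenched against the keeper (more than 25 N) (contact force between box and gate_leaf above 25 N).
It fails at once if a bystander is pushed more than 20 mm (distance of any of bottle_nital_mid, objective_case_mid, dark_case_mid from where it was at the start of the episode above 0.02 m).
It also fails if it takes over 45 s, if anything falls off the work surface, if the arm or the gripper's body presses on something with over 40 N, if the wrist force passes 120 N, or if a joint passes its speed limit or range.

ROBOT

A 6-joint arm with a two-finger parallel gripper is mounted at the origin on a cart in front of the work surface, level with it; the furniture and walls round the work are solid. World frame = base frame: x ahead of the robot, y to its left, z up, the work surface at z = 0. Lengths are in m, angles in rad, forces in N, time in s.
With the tool pointing down it reaches from about 0.375 to 0.975 m from the base axis. Payload 3.8 kg.
Tool frame: the origin (TCP) lies midway between the tips of the shut fingers; the grasp point (between the pads) lies 19 mm behind it; z points along the fingers, y is the line along which they close (so a half turn about z gives the same grasp; the last joint's range is limited). The gripper opens to 85 mm and grips with 20 to 120 N. Pads are 22 mm wide; open, the fingers measure 114 mm over their backs; the gripper's body (76 mm by 85 mm) begins 54 mm behind the grasp point. The pads swing forward as they close: fully open they stand 13 mm farther back than shut.
Start: joints at [-1.147, 0.264, 1.604, -0, 1.274, -0.037], TCP at [0.3, -0.605, 0.192] pointing down, gripper open.
Joint ranges: [-2.63, 2.63], [-0.94, 2.18], [0.31, 2.57], [-1.31, 4.45], [0, 2.66], [-2.55, 2.55]. Speed limits (rad/s): [2.57, 2.57, 3.14, 3.14, 3.14, 3.14].

INTERFACE

Orientations are given as a unit quaternion [x, y, z, w].
In Python, from workcell import get_state, read_camera, camera_params, finish_job gives the robot as it stands. The module is installed in compiled form; this text tells all that it offers.
- The arm moves only by the tool send_rows, never from a script. Its argument "increments" is a list of rows, each an object of numbers: "wx", "wy", "wz": the turn, a rotation vector about the tool's x, y, z in degrees; "tx", "ty", "tz": the shift along the tool's x, y, z in mm; "jaw": the finger opening in mm, from 0 to 85.4. In form: [{"wx": .., "wy": .., "wz": .., "tx": .., "ty": .., "tz": .., "jaw": ..}, ...]. A call has 1 to 20 rows; each row shifts and turns the commanded pose from where the row before left it, along the tool's axes as they then stand; what a row does not reach is not made up. A row lasts 1/10 s, in which the tool goes at most 50 mm and 8.59 degrees, less where a joint would pass 70% of its speed; a pose out of reach is approached as far as the arm can. A call is refused whole if a number of a shift passes 50 or a number of a turn 8.59, either way. A call with a gripper value outside its range is refused whole. The fingers move at their own pace and stop on an object; "grip_force" is the grip in N (left out, the last holds). Time passes only in rows, so rows that do not move let the fingers close. It gives the time, the measured TCP pose, the force, the opening and the grip force at its end, in the units of the state.
- get_state(): the state, without advancing time (a new reading comes with each control period).
- read_camera(name): name is "scene" or "side" or "wrist"; returns the picture (480x640x3 uint8, red, green, blue); there is no depth.
- camera_params(name): a dict with "K" (3x3 intrinsics, pixels), "D" ([k1, k2, p1, p2, k3] as OpenCV has them; the pictures are not rectified), "extrinsics" (4x4, takes a point from camera to world coordinates). Camera axes: x right, y up, looking along -z (the intrinsics and any distortion apply to the point x, -y, -z); pixel columns grow to the right and rows downward; lengths in m; the calibration is good to about 2 mm. A picture is of the moment at which its call begins: read the wrist's pose just before it. camera_params takes no time and is no camera call; for the wrist camera it gives the pose at the moment of the call.
- finish_job(): hands the job in; it is judged then, once.
The state is a dict: "t": time; "qpos": joint angles; "joint_velocities": joint speeds; "joint_efforts": joint torques, N m; "tool_pos": TCP position; "eef_rot": TCP orientation; "wrist_force": force on the tool from outside, world axes, zero at the start; "ft_torque": the same for the moment, N m; "gripper_width": finger opening in m; "grasp_force": force on a finger pad.
Only numpy, scipy, OpenCV 4.12 (cv2) and the standard library are available. Lean on these libraries where they do the work, as an engineer would, in place of code of your own. Each camera call takes 0.05 s, during which the arm holds its last target. There are 200 camera calls.

## Working session

There is one attempt and no reset: what is moved stays moved. The work goes in short steps, Python scripts to look and compute and a tool call to move; the robot and the scene stay as the last step left them, time stands still between calls to the robot, and variables do not carry over. Pictures are saved under pics/ and viewed, at most 10 in all, crops included, and the job is handed in when it is done.

Besides the shell and the picture viewer there is one more tool, called after "Emit:" by a JSON object that holds its "name" and its "arguments", one argument or row to a line. send_rows: Moves the arm, as the interface text tells. Its arguments: {"type":"object","properties":{"increments":{"type":"array","items":{"type":"object","properties":{"wx":{"type":"number"},"wy":{"type":"number"},"wz":{"type":"number"},"tx":{"type":"number"},"ty":{"type":"number"},"tz":{"type":"number"},"jaw":{"type":"number"}}}},"grip_force":{"type":"number"}},"required":["increments"]}

```bash
mkdir -p pics
python3 - <<'E'
from workcell import *
import cv2,numpy as np
for n in ("scene","side"):
    im=read_camera(n); cv2.imwrite(f"pics/{n}0.png",im[:,:,::-1])
    p=camera_params(n); print(n,np.round(p["K"],1).tolist(),p["D"],np.round(p["extrinsics"],3).tolist())
s=get_state(); print(s["t"],s["tool_pos"],s["eef_rot"])
E
```

```text
scene [[596.0, 0.0, 304.6], [0.0, 596.0, 247.5], [0.0, 0.0, 1.0]] [-0.07461255  0.          0.          0.          0.        ] [[0.598, 0.468, -0.65, -0.216], [-0.801, 0.327, -0.501, -0.799], [-0.022, 0.821, 0.571, 0.765], [0.0, 0.0, 0.0, 1.0]]
side [[551.7, 0.0, 332.9], [0.0, 551.7, 245.8], [0.0, 0.0, 1.0]] [-0.16445727  0.          0.          0.          0.        ] [[0.994, 0.04, -0.098, 0.463], [-0.106, 0.35, -0.931, -1.147], [-0.003, 0.936, 0.352, 0.466], [0.0, 0.0, 0.0, 1.0]]
0.1 [ 0.29982135 -0.60392468  0.19057631] [ 9.73576877e-01  2.28357258e-01 -2.05872799e-04 -9.92874653e-04]
```

View pics/scene0.png

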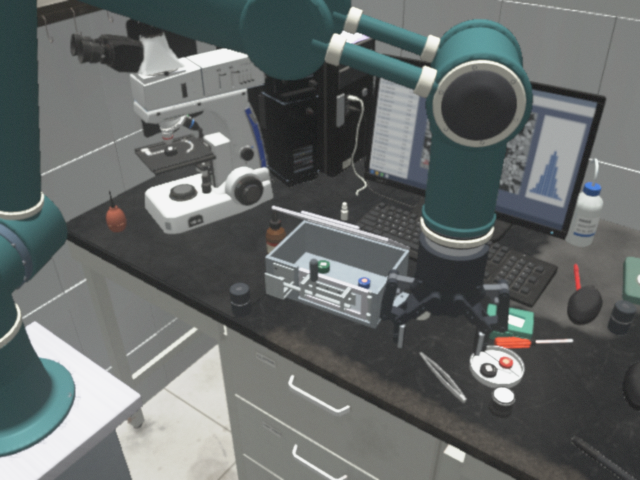

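View pics/side0.png

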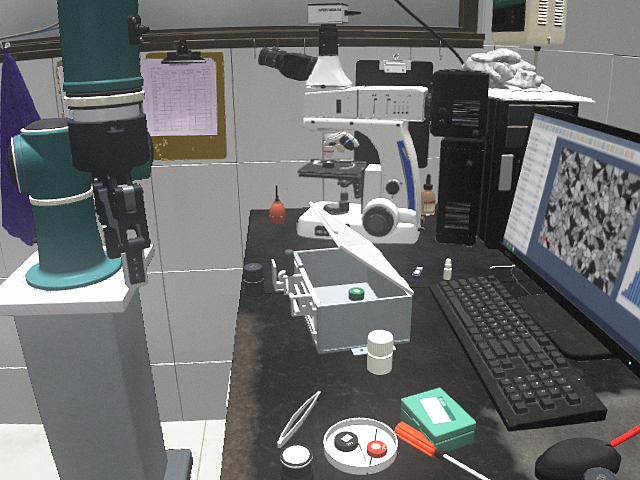

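The scene view shows the box with its front corners near (268,300) and (378,322), the knob near (313,270), the bottle at (275,232) and the dark case at (238,295). In the side view the lid is half open, with its free edge from about (312,205), and the white case is at (380,352). I'll zoom in on both.

Run:
```python
import cv2,numpy as np
a=cv2.imread("pics/scene0.png")[190:340,225:425]; b=cv2.imread("pics/side0.png")[190:380,235:425]
a=cv2.resize(a,None,fx=4,fy=4,interpolation=cv2.INTER_CUBIC); b=cv2.resize(b,None,fx=3,fy=3,interpolation=cv2.INTER_CUBIC)
cv2.imwrite("pics/a.png",a); cv2.imwrite("pics/b.png",b)
```

```text
(no output)
```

View pics/a.png

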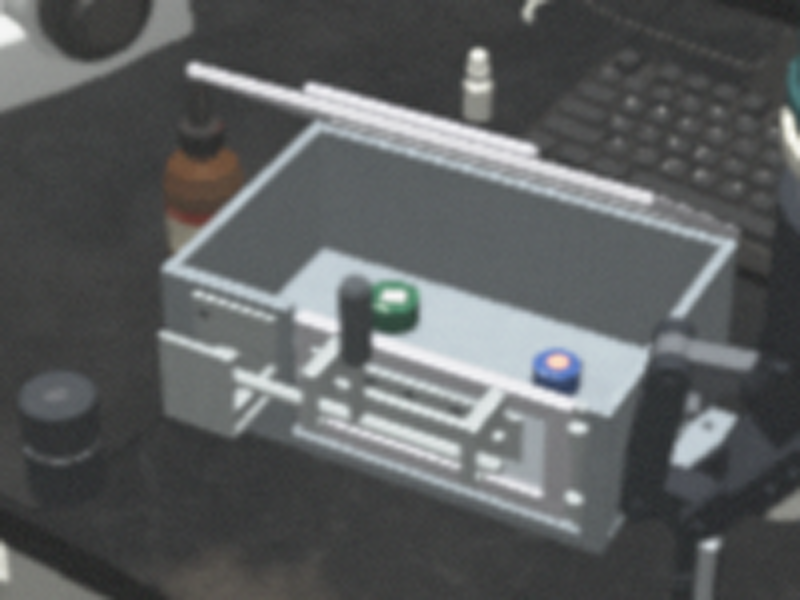

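View pics/b.png

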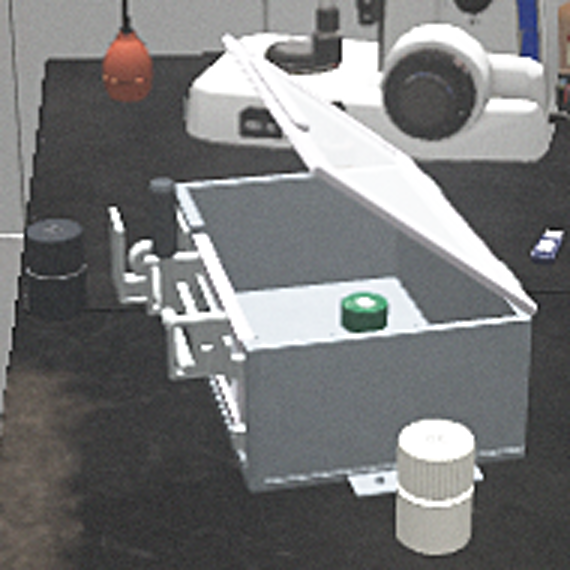

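```bash
cat > h.py <<'E'
from workcell import *
import cv2,numpy as np
from scipy.optimize import least_squares
from scipy.spatial.transform import Rotation as R
def proj(P,n,p=None):
    p=p or camera_params(n); E=np.array(p["extrinsics"]); M=np.diag([1,-1,-1.])@E[:3,:3].T
    return cv2.projectPoints(np.asarray(P,float).reshape(-1,3),cv2.Rodrigues(M)[0],-M@E[:3,3],np.array(p["K"]),np.array(p["D"]))[0][:,0]
def box(P,x,y,a): # box mm -> world m
    P=np.atleast_2d(P)/1000.; c,s=np.cos(a),np.sin(a)
    return np.c_[x+c*P[:,0]-s*P[:,1],y+s*P[:,0]+c*P[:,1],P[:,2]]
def lid(d,y,h,t): return [75-d*np.cos(t)+h*np.sin(t)*1,y,85+d*np.sin(t)+h*np.cos(t)]
def tri(a,b):
    return least_squares(lambda X:np.r_[proj(X,"scene")[0]-a,proj(X,"side")[0]-b],[.6,-.3,.1]).x
E
python3 - <<'E'
from h import *
B=[[-75,120,85],[75,120,85],[75,-120,85],[-75,-120,85],[-75,-120,0]]
bs=[[267.5,257],[304.5,221.2],[408.2,250.8],[378,292.5],[375.8,327.5]]
C=[[-75,-120,85],[75,-120,85],[-75,-120,0],[-75,120,85],[75,-120,0]]
cs=[[316.7,306],[411.7,295.3],[318.3,353.3],[294.3,251.7],[410,341.7]]
def f(v):
    x,y,a,t=v
    Ls=[lid(153,120,2,t),lid(146,60,12,t),lid(146,-60,12,t)]; ls=[[273,207.5],[301.7,212],[358.7,227.5]]
    Ld=[lid(153,-120,2,t),lid(153,120,2,t)]; ld=[[340.3,247.3],[311,202.7]]
    return np.r_[(proj(box(B+Ls,x,y,a),"scene")-np.array(bs+ls)).ravel(),(proj(box(C+Ld,x,y,a),"side")-np.array(cs+ld)).ravel()]
r=least_squares(f,[.6,-.3,0,.7],loss="soft_l1"); print(r.x,np.round(f(r.x).reshape(-1,2),1).tolist())
v=r.x
print("knobtop",tri([313.7,260.8],[288.3,251]),box([[-103,0,135]],*v[:3]))
print("lid left corner",tri([273,207.5],[311,202.7]),box([lid(153,120,2,v[3])],*v[:3]))
print("edge",box([lid(146,0,12,v[3])],*v[:3]))
print("dark",tri([239.5,288],[254,266.7]),"bottle top",tri([275,212],[427,178]))
print("fr corner",tri(bs[3],cs[0]))
E
```

```text
[ 0.58075021 -0.26749623  0.11518651  0.65137412] [[-1.3, -1.0], [0.0, -1.1], [1.4, -0.0], [0.1, 0.6], [0.0, 0.7], [-1.2, 0.4], [0.2, -0.8], [1.0, 0.2], [2.4, -0.4], [0.3, 0.5], [1.5, 0.2], [0.2, -1.3], [-0.7, 0.6], [-2.3, -1.1], [-2.2, -0.6]]
knobtop [ 0.47850885 -0.28318925  0.13367806] [[ 0.47843275 -0.27933422  0.135     ]]
lid left corner [ 0.52601088 -0.15294817  0.17798594] [[ 0.52179871 -0.15351634  0.1793513 ]]
edge [[ 0.54714304 -0.27138453  0.18305986]]
dark [ 0.41339419 -0.15387335  0.05415113] bottle top [0.7618582  0.02239213 0.09880013]
fr corner [ 0.51692883 -0.39689527  0.08669884]
```

```bash
cat >> h.py <<'E'
BX=(0.5808,-0.2675,0.1152)
def where():
    s=get_state(); p=np.array(s["tool_pos"]); r=R.from_quat(s["eef_rot"]); c,q=np.cos(BX[2]),np.sin(BX[2])
    d=p-[BX[0],BX[1],0]; X=r.as_matrix()[:,0]
    b=np.array([c*d[0]+q*d[1],-q*d[0]+c*d[1],d[2]])*1000
    print("t",round(s["t"],2),"box mm",np.round(b,1),"phi-yaw deg",round(np.degrees(np.arctan2(X[1],X[0])-BX[2]),2),"F",np.round(s["wrist_force"],1),"w",round(s["gripper_width"]*1000,1),"g",s["grasp_force"])
    return b
E
python3 - <<'E'
from h import *
where()
p=box([[-34,-50,205]],*BX)[0]; s=get_state(); r=R.from_quat(s["eef_rot"])
print(r.inv().apply(p-s["tool_pos"])*1000)
r2=r*R.from_rotvec([0,0,np.radians(19.8)]); print(r2.inv().apply(p-s["tool_pos"])*1000)
E
```

```text
t 0.1 box mm [-317.8 -301.9  190.6] phi-yaw deg 19.8 F [ 0.1  0.5 -0.2] w 85.5 g 0.0
[ 352.33820899 -140.90341994  -14.11953585]
[ 283.77891358 -251.92363024  -14.11953585]
```

Emit:
{"name": "send_rows", "arguments": {
  "increments": [
    {"wz": 6.6,"tz": -5,"jaw": 0},
    {"wz": 6.6,"tz": -5,"jaw": 0},
    {"wz": 6.6,"tz": -4,"jaw": 0},
    {"tx": 28.4,"ty": -25.2},
    {"tx": 28.4,"ty": -25.2},
    {"tx": 28.4,"ty": -25.2},
    {"tx": 28.4,"ty": -25.2},
    {"tx": 28.4,"ty": -25.2},
    {"tx": 28.4,"ty": -25.2},
    {"tx": 28.4,"ty": -25.2},
    {"tx": 28.4,"ty": -25.2},
    {"tx": 28.4,"ty": -25.2},
    {"tx": 28.4,"ty": -25.2},
    {"tx": 0},
    {"tx": 0},
    {"tx": 0}
  ],
  "grip_force": 30
}}

```text
schema error: expected keys wx, wy, wz, tx, ty, tz, jaw
```

Run:
```python
from h import *
where()
for t in np.arange(.65,-.01,-.13): print(np.round(lid(146,0,12,t),0))
```

```text
t 0.1 box mm [-317.8 -301.9  190.6] phi-yaw deg 19.8 F [ 0.1  0.5 -0.2] w 85.5 g 0.0
[-34.   0. 183.]
[-46.   0. 168.]
[-55.   0. 152.]
[-63.   0. 134.]
[-68.   0. 116.]
[-71.   0.  97.]
```

All keys are needed in each row.

Emit:
{"name": "send_rows", "arguments": {
  "increments": [
    {"wx": 0,"wy": 0,"wz": 6.6,"tx": 0,"ty": 0,"tz": -5,"jaw": 0},
    {"wx": 0,"wy": 0,"wz": 6.6,"tx": 0,"ty": 0,"tz": -5,"jaw": 0},
    {"wx": 0,"wy": 0,"wz": 6.6,"tx": 0,"ty": 0,"tz": -4,"jaw": 0},
    {"wx": 0,"wy": 0,"wz": 0,"tx": 28.4,"ty": -25.2,"tz": 0,"jaw": 0},
    {"wx": 0,"wy": 0,"wz": 0,"tx": 28.4,"ty": -25.2,"tz": 0,"jaw": 0},
    {"wx": 0,"wy": 0,"wz": 0,"tx": 28.4,"ty": -25.2,"tz": 0,"jaw": 0},
    {"wx": 0,"wy": 0,"wz": 0,"tx": 28.4,"ty": -25.2,"tz": 0,"jaw": 0},
    {"wx": 0,"wy": 0,"wz": 0,"tx": 28.4,"ty": -25.2,"tz": 0,"jaw": 0},
    {"wx": 0,"wy": 0,"wz": 0,"tx": 28.4,"ty": -25.2,"tz": 0,"jaw": 0},
    {"wx": 0,"wy": 0,"wz": 0,"tx": 28.4,"ty": -25.2,"tz": 0,"jaw": 0},
    {"wx": 0,"wy": 0,"wz": 0,"tx": 28.4,"ty": -25.2,"tz": 0,"jaw": 0},
    {"wx": 0,"wy": 0,"wz": 0,"tx": 28.4,"ty": -25.2,"tz": 0,"jaw": 0},
    {"wx": 0,"wy": 0,"wz": 0,"tx": 28.4,"ty": -25.2,"tz": 0,"jaw": 0},
    {"wx": 0,"wy": 0,"wz": 0,"tx": 0,"ty": 0,"tz": 0,"jaw": 0},
    {"wx": 0,"wy": 0,"wz": 0,"tx": 0,"ty": 0,"tz": 0,"jaw": 0}
  ],
  "grip_force": 30
}}

```text
t: 1.6
tool_pos: [0.5533, -0.3208, 0.2051]
eef_rot: [0.998, 0.059, -0.001, -0.0]
wrist_force: [0.2, -0.3, -0.2]
gripper_width: -0.0001
grasp_force: 0.0
```

Run:
```python
from h import *
where()
p=camera_params("wrist"); im=read_camera("wrist"); cv2.imwrite("pics/w1.png",im[:,:,::-1])
print(np.round(proj(box([[-103,-3,135],lid(146,60,12,.65),lid(146,-60,12,.65),[-75,-120,85]],*BX),"wrist",p)))
```

```text
t 1.6 box mm [-33.4 -49.8 205.1] phi-yaw deg 0.13 F [ 0.2 -0.3 -0.2] w -0.1 g 0.0
[[261. 322.]
 [129. 256.]
 [343. 256.]
 [408. 263.]]
```

View pics/w1.png

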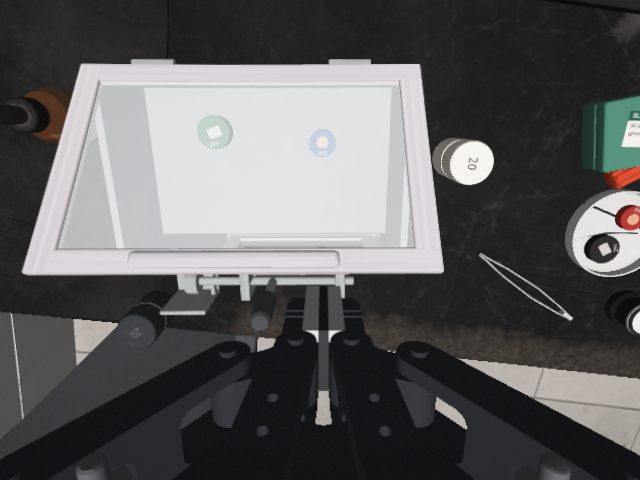

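The wrist view shows the lid from above. The ridge runs (129–340, 259), the knob top is at (261,320), and both match the fitted model within 3 px. Now I'll lower the lid along its arc.

Emit:
{"name": "send_rows", "arguments": {
  "increments": [
    {"wx": 0,"wy": 0,"wz": 0,"tx": 0,"ty": 0,"tz": 10,"jaw": 0},
    {"wx": 0,"wy": 0,"wz": 0,"tx": 0,"ty": 0,"tz": 10,"jaw": 0},
    {"wx": 0,"wy": 0,"wz": 0,"tx": -6,"ty": 0,"tz": 8,"jaw": 0},
    {"wx": 0,"wy": 0,"wz": 0,"tx": -6,"ty": 0,"tz": 8,"jaw": 0},
    {"wx": 0,"wy": 0,"wz": 0,"tx": -5,"ty": 0,"tz": 8,"jaw": 0},
    {"wx": 0,"wy": 0,"wz": 0,"tx": -4,"ty": 0,"tz": 8,"jaw": 0},
    {"wx": 0,"wy": 0,"wz": 0,"tx": -4,"ty": 0,"tz": 9,"jaw": 0},
    {"wx": 0,"wy": 0,"wz": 0,"tx": -4,"ty": 0,"tz": 9,"jaw": 0},
    {"wx": 0,"wy": 0,"wz": 0,"tx": -3,"ty": 0,"tz": 9,"jaw": 0},
    {"wx": 0,"wy": 0,"wz": 0,"tx": -2,"ty": 0,"tz": 9,"jaw": 0},
    {"wx": 0,"wy": 0,"wz": 0,"tx": -2,"ty": 0,"tz": 7,"jaw": 0},
    {"wx": 0,"wy": 0,"wz": 0,"tx": -1,"ty": 0,"tz": 7,"jaw": 0},
    {"wx": 0,"wy": 0,"wz": 0,"tx": 0,"ty": 0,"tz": 4,"jaw": 0},
    {"wx": 0,"wy": 0,"wz": 0,"tx": 0,"ty": 0,"tz": 2,"jaw": 0},
    {"wx": 0,"wy": 0,"wz": 0,"tx": 0,"ty": 0,"tz": 0,"jaw": 0}
  ]
}}

```text
t: 3.15
tool_pos: [0.5166, -0.3258, 0.0976]
eef_rot: [0.998, 0.058, -0.0, -0.0]
wrist_force: [-0.3, -0.3, 0.6]
gripper_width: 0.0004
grasp_force: 0.0
```

```bash
python3 -c "
from h import *
where()"
```

```text
t 3.15 box mm [-70.5 -50.5  97.6] phi-yaw deg 0.01 F [-0.3 -0.3  0.6] w 0.4 g 0.0
```

Emit:
{"name": "send_rows", "arguments": {
  "increments": [
    {"wx": 0,"wy": 0,"wz": 0,"tx": 0,"ty": 0,"tz": 1,"jaw": 0},
    {"wx": 0,"wy": 0,"wz": 0,"tx": 0,"ty": 0,"tz": 1,"jaw": 0},
    {"wx": 0,"wy": 0,"wz": 0,"tx": 0,"ty": 0,"tz": 0,"jaw": 0}
  ]
}}

```text
t: 3.45
tool_pos: [0.5167, -0.3259, 0.0959]
eef_rot: [0.998, 0.058, 0.0, 0.0]
wrist_force: [-0.5, 0.2, 0.5]
gripper_width: 0.0001
grasp_force: 0.0
```

Emit:
{"name": "send_rows", "arguments": {
  "increments": [
    {"wx": 0,"wy": 0,"wz": 0,"tx": 0,"ty": 0,"tz": 1,"jaw": 0},
    {"wx": 0,"wy": 0,"wz": 0,"tx": 0,"ty": 0,"tz": 1,"jaw": 0},
    {"wx": 0,"wy": 0,"wz": 0,"tx": 0,"ty": 0,"tz": 0,"jaw": 0}
  ]
}}

```text
t: 3.75
tool_pos: [0.5164, -0.3258, 0.0936]
eef_rot: [0.998, 0.058, -0.0, -0.0]
wrist_force: [-0.7, 0.5, 0.8]
gripper_width: 0.0001
grasp_force: 0.0
```

Run:
```python
from h import *
where()
p=camera_params("wrist"); im=read_camera("wrist"); cv2.imwrite("pics/w2.png",im[:,:,::-1])
b=cv2.resize(read_camera("side")[190:380,235:425],None,fx=2.5,fy=2.5); 
o=np.zeros((480,640+160,3),np.uint8); a=cv2.resize(im,(320,240)); o[:240,:320]=a; o[:475,325:]=b
cv2.imwrite("pics/c.png",o[:,:,::-1])
print(np.round(proj(box([[-78,120,90],[-78,-120,90],[-71,60,97],[-71,-60,97]],*BX),"side")))
```

```text
t 3.75 box mm [-70.7 -50.5  93.6] phi-yaw deg 0.0 F [-0.7  0.5  0.8] w 0.1 g 0.0
[[293. 248.]
 [317. 303.]
 [302. 256.]
 [314. 282.]]
```

View pics/c.png

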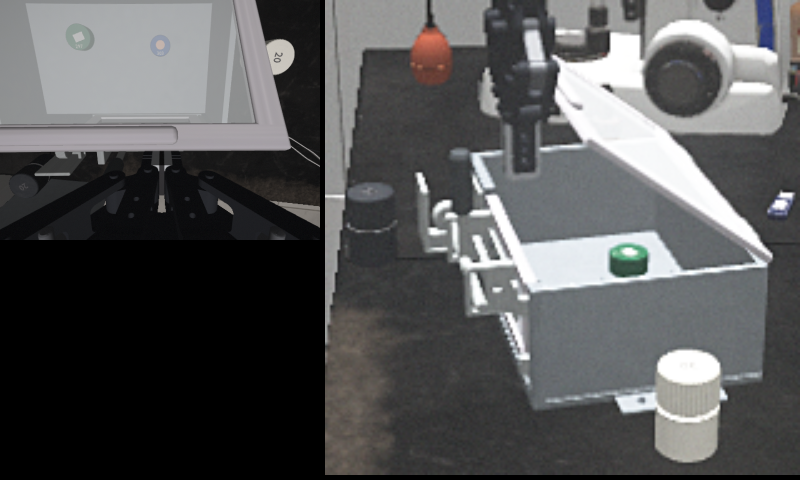

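The lid did not move: in the side view its right front corner is still at about (341,247). The finger went down in front of it, so I'll refit the lid from the wrist and fixed views together.

Run:
```python
from h import *
p2=camera_params("wrist"); where()
# pose of the wrist camera at w1: same orientation, tool shifted
p1=dict(p2); E=np.array(p2["extrinsics"]).copy()
E[:3,3]+=np.array([0.5533,-0.3208,0.2051])-np.array(get_state()["tool_pos"]); p1["extrinsics"]=E
T=lambda t:box([lid(153,120,5,t),lid(153,-120,5,t),lid(146,60,12,t),lid(146,-60,12,t)],*BX)
for t in (.55,.6,.65,.7,.75):
    print(t,"w1",np.round(proj(T(t),"wrist",p1)).tolist(),"w2",np.round(proj(T(t)[[1,3]],"wrist",p2)).tolist(),
     "scene",np.round(proj(T(t)[[0,2,3]],"scene")).tolist(),"side",np.round(proj(T(t)[:2],"side")).tolist())
```

```text
t 3.85 box mm [-70.6 -50.6  93.7] phi-yaw deg -0.0 F [ 0.8 -0.1  0.5] w 0.1 g 0.0
0.55 w1 [[44.0, 278.0], [440.0, 277.0], [141.0, 264.0], [342.0, 264.0]] w2 [[555.0, 308.0], [359.0, 281.0]] scene [[270.0, 214.0], [300.0, 219.0], [357.0, 236.0]] side [[305.0, 208.0], [333.0, 253.0]]
0.6 w1 [[35.0, 275.0], [443.0, 275.0], [135.0, 261.0], [342.0, 260.0]] w2 [[570.0, 304.0], [361.0, 274.0]] scene [[271.0, 210.0], [301.0, 215.0], [358.0, 232.0]] side [[307.0, 204.0], [336.0, 249.0]]
0.65 w1 [[25.0, 272.0], [447.0, 271.0], [129.0, 256.0], [343.0, 256.0]] w2 [[588.0, 298.0], [363.0, 265.0]] scene [[272.0, 207.0], [302.0, 211.0], [360.0, 228.0]] side [[310.0, 201.0], [339.0, 245.0]]
0.7 w1 [[15.0, 267.0], [451.0, 267.0], [123.0, 251.0], [344.0, 250.0]] w2 [[608.0, 291.0], [366.0, 254.0]] scene [[273.0, 203.0], [303.0, 208.0], [361.0, 224.0]] side [[312.0, 198.0], [342.0, 241.0]]
0.75 w1 [[5.0, 262.0], [456.0, 261.0], [117.0, 244.0], [344.0, 244.0]] w2 [[630.0, 280.0], [369.0, 239.0]] scene [[275.0, 199.0], [305.0, 204.0], [362.0, 220.0]] side [[315.0, 195.0], [346.0, 237.0]]
```

Emit:
{"name": "send_rows", "arguments": {
  "increments": [
    {"wx": 0,"wy": 0,"wz": 0,"tx": -15,"ty": 0,"tz": 0,"jaw": 0},
    {"wx": 0,"wy": 0,"wz": 0,"tx": -16,"ty": 0,"tz": 0,"jaw": 0},
    {"wx": 0,"wy": 0,"wz": 0,"tx": 0,"ty": 0,"tz": -30,"jaw": 0},
    {"wx": 0,"wy": 0,"wz": 0,"tx": 0,"ty": 0,"tz": -40,"jaw": 0},
    {"wx": 0,"wy": 0,"wz": 0,"tx": 0,"ty": 0,"tz": -40,"jaw": 0},
    {"wx": 0,"wy": 0,"wz": 0,"tx": 20,"ty": 0,"tz": 0,"jaw": 0},
    {"wx": 0,"wy": 0,"wz": 0,"tx": 35,"ty": 0,"tz": 0,"jaw": 0},
    {"wx": 0,"wy": 0,"wz": 0,"tx": 28,"ty": 0,"tz": 0,"jaw": 0},
    {"wx": 0,"wy": 0,"wz": 0,"tx": 0,"ty": 0,"tz": 15,"jaw": 0},
    {"wx": 0,"wy": 0,"wz": 0,"tx": 0,"ty": 0,"tz": 15,"jaw": 0},
    {"wx": 0,"wy": 0,"wz": 0,"tx": 0,"ty": 0,"tz": 8,"jaw": 0},
    {"wx": 0,"wy": 0,"wz": 0,"tx": 0,"ty": 0,"tz": 5,"jaw": 0},
    {"wx": 0,"wy": 0,"wz": 0,"tx": 0,"ty": 0,"tz": 2,"jaw": 0},
    {"wx": 0,"wy": 0,"wz": 0,"tx": 0,"ty": 0,"tz": 0,"jaw": 0}
  ]
}}

```text
t: 5.25
tool_pos: [0.5676, -0.3201, 0.1586]
eef_rot: [0.998, 0.057, -0.0, -0.0]
wrist_force: [0.2, 0.1, -0.4]
gripper_width: -0.0001
grasp_force: 0.0
```

```bash
python3 -c "
from h import *
where()"
```

```text
t 5.25 box mm [-19.2 -50.7 158.6] phi-yaw deg -0.03 F [ 0.2  0.1 -0.4] w -0.1 g 0.0
```

Emit:
{"name": "send_rows", "arguments": {
  "increments": [
    {"wx": 0,"wy": 0,"wz": 0,"tx": -4,"ty": 0,"tz": 6,"jaw": 0},
    {"wx": 0,"wy": 0,"wz": 0,"tx": -4,"ty": 0,"tz": 6,"jaw": 0},
    {"wx": 0,"wy": 0,"wz": 0,"tx": -4,"ty": 0,"tz": 7,"jaw": 0},
    {"wx": 0,"wy": 0,"wz": 0,"tx": -4,"ty": 0,"tz": 7,"jaw": 0}
  ]
}}

```text
t: 5.65
tool_pos: [0.5519, -0.3218, 0.1324]
eef_rot: [0.998, 0.058, 0.0, 0.0]
wrist_force: [0.3, -0.4, 1.0]
gripper_width: 0.0001
grasp_force: 0.4
```

Run:
```python
from h import *
where()
im=read_camera("wrist"); b=cv2.resize(read_camera("side")[190:380,235:425],None,fx=2.5,fy=2.5); 
o=np.zeros((480,800,3),np.uint8); o[:240,:320]=cv2.resize(im,(320,240)); o[:475,325:]=b
cv2.imwrite("pics/d.png",o[:,:,::-1])
```

```text
t 5.65 box mm [-34.9 -50.6 132.4] phi-yaw deg 0.0 F [ 0.3 -0.4  1. ] w 0.1 g 0.3671508701518178
```

View pics/d.png

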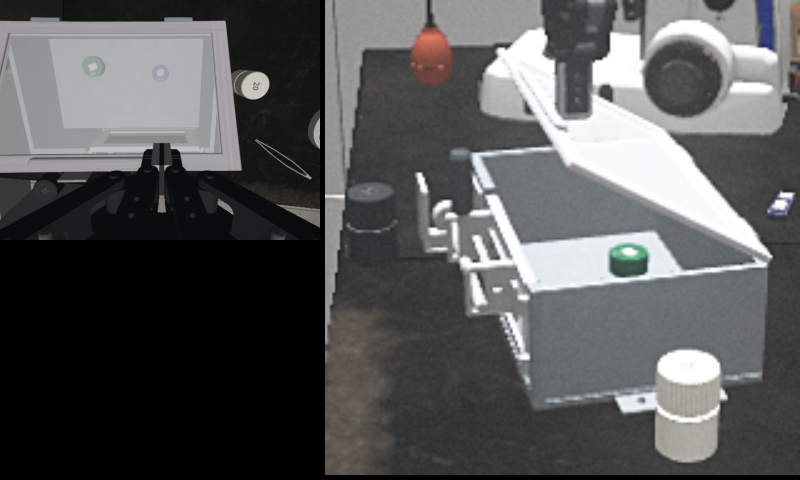

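Run:
```python
from h import *
b=where(); 
for dz in (0,10,20): print(dz,proj(box([b+[0,0,dz]],*BX),"side")[0],proj(box([b+[0,0,dz]],*BX),"scene")[0])
for t in (.35,.4,.45,.5,.55): print(t,proj(box([lid(153,-120,2,t),lid(153,120,2,t)],*BX),"side").round(1).tolist())
im=read_camera("side")[190:270,290:370]; sc=read_camera("scene")[170:290,260:420]
o=np.zeros((600,800,3),np.uint8); o[:400,:400]=cv2.resize(im,(400,400)); o[:360,400:]=cv2.resize(sc,(400,300))[:360] if 0 else np.pad(cv2.resize(sc,(400,300)),((0,60),(0,0),(0,0)))
cv2.imwrite("pics/e.png",o[:400,:,::-1])
```

```text
t 5.75 box mm [-36.  -49.9 131. ] phi-yaw deg -0.02 F [ 0.3 -0.2 -0.6] w 0.1 g 0.0
0 [333.83479326 258.72518412] [353.37548444 250.46822567]
10 [333.81768384 252.98638294] [353.51215998 246.01526807]
20 [333.80040346 247.20128076] [353.6498528  241.51567365]
0.35 [[323.3, 272.5], [297.4, 223.3]]
0.4 [[325.1, 268.0], [298.8, 219.6]]
0.45 [[327.2, 263.5], [300.5, 216.0]]
0.5 [[329.6, 259.0], [302.3, 212.4]]
0.55 [[332.1, 254.7], [304.2, 208.9]]
```

View pics/e.png

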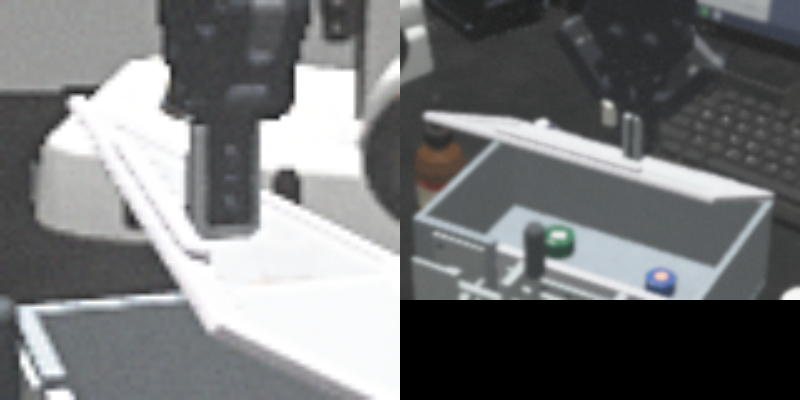

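Run:
```python
from h import *
where()
def tb(a,b):
    X=tri(np.array(a),np.array(b)); c,q=np.cos(BX[2]),np.sin(BX[2]); d=X-[BX[0],BX[1],0]; r=np.r_[proj(X,"scene")[0]-a,proj(X,"side")[0]-b]
    return np.round([1e3*(c*d[0]+q*d[1]),1e3*(-q*d[0]+c*d[1]),1e3*d[2]]),np.round(r,1)
print("tip",*tb([353,232],[334.4,237]))
print("ridge R end",*tb([356,237.5],[331,241]))
print("lid left corner",*tb([270,216.5],[305,210]))
print("initial TCP",proj([.2998,-.6039,.1906],"side"),proj([.2998,-.6039,.1906],"scene"))
for t in (.5,.53,.56): print(t,np.round(lid(146,-60,12,t)),np.round(lid(153,120,4,t)))
print(get_state()["qpos"],get_state()["tool_pos"])
```

```text
t 5.85 box mm [-35.  -50.3 132.2] phi-yaw deg -0.01 F [-0.3  0.1 -0.2] w -0.0 g 0.0
tip [-34. -47. 168.] [-0.1  0.7  0.3 -0.5]
ridge R end [-42. -57. 165.] [-0.   0.3  0.1 -0.2]
lid left corner [-53. 120. 164.] [ 0.  -0.1 -0.   0. ]
initial TCP [[132.74388898 313.89626222]] [[432.94474825 377.02544508]]
0.5 [-47. -60. 166.] [-57. 120. 162.]
0.53 [-45. -60. 169.] [-55. 120. 166.]
0.56 [-42. -60. 173.] [-53. 120. 170.]
[-5.66572641e-01  2.38845360e-01  1.74746481e+00  8.29141278e-05
  1.15625376e+00  8.89142065e-01] [ 0.55186728 -0.32152079  0.13223219]
```

The finger tips are seen about 35 mm above the reported TCP in both views, and the first contact with the ridge agrees. So the true tip is roughly the reported z plus 35 mm, and I'll go on with that, checking the force.

Emit:
{"name": "send_rows", "arguments": {
  "increments": [
    {"wx": 0,"wy": 0,"wz": 0,"tx": -5,"ty": 0,"tz": 8,"jaw": 0},
    {"wx": 0,"wy": 0,"wz": 0,"tx": -5,"ty": 0,"tz": 8,"jaw": 0},
    {"wx": 0,"wy": 0,"wz": 0,"tx": -4,"ty": 0,"tz": 8,"jaw": 0},
    {"wx": 0,"wy": 0,"wz": 0,"tx": -4,"ty": 0,"tz": 9,"jaw": 0},
    {"wx": 0,"wy": 0,"wz": 0,"tx": -3,"ty": 0,"tz": 9,"jaw": 0},
    {"wx": 0,"wy": 0,"wz": 0,"tx": -2,"ty": 0,"tz": 9,"jaw": 0}
  ]
}}

```text
t: 6.45
tool_pos: [0.5287, -0.3242, 0.0807]
eef_rot: [0.998, 0.058, -0.0, -0.0]
wrist_force: [0.1, -0.2, 0.4]
gripper_width: 0.0003
grasp_force: 0.3
```

Emit:
{"name": "send_rows", "arguments": {
  "increments": [
    {"wx": 0,"wy": 0,"wz": 0,"tx": -2,"ty": 0,"tz": 7,"jaw": 0},
    {"wx": 0,"wy": 0,"wz": 0,"tx": -1,"ty": 0,"tz": 6,"jaw": 0}
  ]
}}

```text
t: 6.65
tool_pos: [0.526, -0.3245, 0.0678]
eef_rot: [0.998, 0.058, -0.0, -0.0]
wrist_force: [-0.5, 0.5, 0.8]
gripper_width: 0.0001
grasp_force: 0.3
```

Run:
```python
from h import *
where()
im=read_camera("side")[190:340,270:430]; sc=read_camera("scene")[190:340,240:400]
o=np.hstack([cv2.resize(im,(400,375)),cv2.resize(sc,(400,375))])
cv2.imwrite("pics/f.png",o[:,:,::-1])
```

```text
t 6.65 box mm [-61.  -50.3  67.8] phi-yaw deg -0.0 F [-0.5  0.5  0.8] w 0.1 g 0.2776234201155603
```

View pics/f.png

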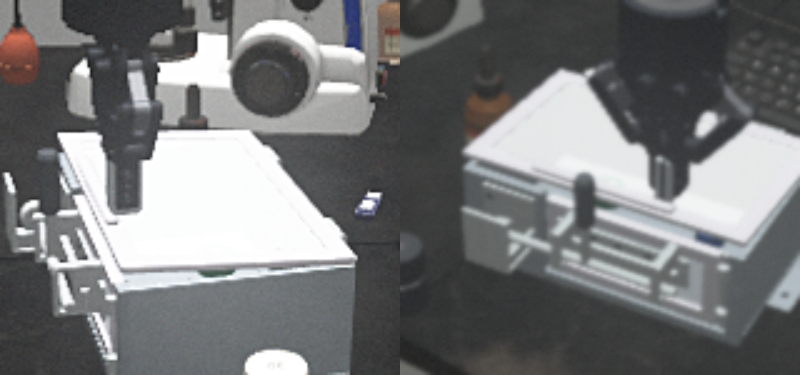

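The lid is following the finger and is nearly shut, with a small gap at its front edge, at about (120,275) in the side crop. I'll press the rest in small steps.

Emit:
{"name": "send_rows", "arguments": {
  "increments": [
    {"wx": 0,"wy": 0,"wz": 0,"tx": 0,"ty": 0,"tz": 3,"jaw": 0},
    {"wx": 0,"wy": 0,"wz": 0,"tx": 0,"ty": 0,"tz": 3,"jaw": 0},
    {"wx": 0,"wy": 0,"wz": 0,"tx": 0,"ty": 0,"tz": 0,"jaw": 0}
  ]
}}

```text
t: 7.05
tool_pos: [0.5265, -0.3246, 0.0626]
eef_rot: [0.998, 0.058, -0.0, -0.0]
wrist_force: [-0.7, -0.4, -0.6]
gripper_width: 0.0002
grasp_force: 0.0
```

Emit:
{"name": "send_rows", "arguments": {
  "increments": [
    {"wx": 0,"wy": 0,"wz": 0,"tx": 0,"ty": 0,"tz": 1.5,"jaw": 0},
    {"wx": 0,"wy": 0,"wz": 0,"tx": 0,"ty": 0,"tz": 1.5,"jaw": 0},
    {"wx": 0,"wy": 0,"wz": 0,"tx": 0,"ty": 0,"tz": 0,"jaw": 0}
  ]
}}

```text
t: 7.35
tool_pos: [0.5265, -0.3247, 0.0597]
eef_rot: [0.998, 0.058, 0.0, 0.0]
wrist_force: [-0.7, 0.3, -0.7]
gripper_width: -0.0002
grasp_force: 0.0
```

Emit:
{"name": "send_rows", "arguments": {
  "increments": [
    {"wx": 0,"wy": 0,"wz": 0,"tx": 0,"ty": 0,"tz": 1.5,"jaw": 0},
    {"wx": 0,"wy": 0,"wz": 0,"tx": 0,"ty": 0,"tz": 1.5,"jaw": 0}
  ]
}}

```text
t: 7.55
tool_pos: [0.5266, -0.3249, 0.0572]
eef_rot: [0.998, 0.058, 0.0, 0.0]
wrist_force: [-2.4, 2.3, 9.8]
gripper_width: -0.0003
grasp_force: 5.2
```

Emit:
{"name": "send_rows", "arguments": {
  "increments": [
    {"wx": 0,"wy": 0,"wz": 0,"tx": 0,"ty": 0,"tz": 1,"jaw": 0},
    {"wx": 0,"wy": 0,"wz": 0,"tx": 0,"ty": 0,"tz": 1,"jaw": 0}
  ]
}}

```text
t: 7.75
tool_pos: [0.5267, -0.325, 0.057]
eef_rot: [0.998, 0.058, 0.0, 0.0]
wrist_force: [-5.4, 3.0, 15.8]
gripper_width: -0.0001
grasp_force: 7.9
```

Run:
```python
from h import *
where()
im=read_camera("side")[220:320,270:420]; sc=read_camera("scene")[200:300,250:400]
o=np.vstack([cv2.resize(im,None,fx=3,fy=3,interpolation=cv2.INTER_CUBIC),cv2.resize(sc,None,fx=3,fy=3,interpolation=cv2.INTER_CUBIC)]); cv2.imwrite("pics/g.png",o[:,:,::-1])
```

```text
t 7.75 box mm [-60.3 -50.9  57. ] phi-yaw deg 0.0 F [-5.4  3.  15.8] w -0.1 g 7.903870940208435
```

View pics/g.png

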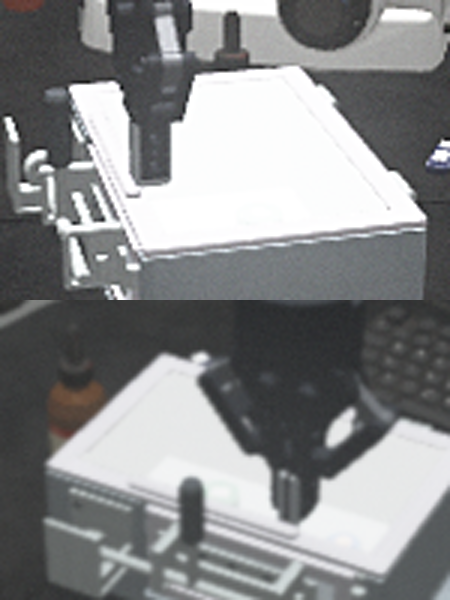

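The lid sits flat on the rim at about 16 N, in line with the box edge in both crops. Next I'll rise, go over the knob with open fingers and come down around it.

Emit:
{"name": "send_rows", "arguments": {
  "increments": [
    {"wx": 0,"wy": 0,"wz": 0,"tx": 0,"ty": 0,"tz": -3,"jaw": 0},
    {"wx": 0,"wy": 0,"wz": 0,"tx": 0,"ty": 0,"tz": -20,"jaw": 0},
    {"wx": 0,"wy": 0,"wz": 0,"tx": 0,"ty": 0,"tz": -40,"jaw": 50},
    {"wx": 0,"wy": 0,"wz": 0,"tx": 0,"ty": 0,"tz": -32,"jaw": 50},
    {"wx": 0,"wy": 0,"wz": 0,"tx": -15,"ty": -16,"tz": 0,"jaw": 50},
    {"wx": 0,"wy": 0,"wz": 0,"tx": -14,"ty": -16,"tz": 0,"jaw": 50},
    {"wx": 0,"wy": 0,"wz": 0,"tx": -14,"ty": -16,"tz": 0,"jaw": 50},
    {"wx": 0,"wy": 0,"wz": 0,"tx": 0,"ty": 0,"tz": 0,"jaw": 50},
    {"wx": 0,"wy": 0,"wz": 0,"tx": 0,"ty": 0,"tz": 0,"jaw": 50}
  ]
}}

```text
t: 8.75
tool_pos: [0.4785, -0.2821, 0.1498]
eef_rot: [0.998, 0.058, 0.0, 0.0]
wrist_force: [-0.2, -0.1, 0.6]
gripper_width: 0.0502
grasp_force: 0.0
```

Run:
```python
from h import *
b=where()
p=camera_params("wrist"); g=read_camera("wrist"); cv2.imwrite("pics/w3.png",g[:,:,::-1])
for y in (0,-3): print(y,np.round(proj(box([[-103,y,135]],*BX),"wrist",p)),np.round(proj(box([[-78,120,90],[-78,-120,90]],*BX),"wrist",p)).tolist())
u,v=np.round(proj(box([[-103,-3,135]],*BX),"wrist",p)[0]).astype(int)
print(cv2.resize(cv2.cvtColor(g,cv2.COLOR_RGB2GRAY)[max(0,v-48):v+48,max(0,u-88):u+88],None,fx=1/8,fy=1/8,interpolation=cv2.INTER_AREA))
```

```text
t 8.75 box mm [-103.3   -2.8  149.8] phi-yaw deg 0.01 F [-0.2 -0.1  0.6] w 50.2 g 0.0
0 [[320. 259.]] [[131.0, 198.0], [509.0, 198.0]]
-3 [[325. 259.]] [[131.0, 198.0], [509.0, 198.0]]
[[185 145  33  33  35  65 176 159 107 106 106 106 106 106 107 110 113 113
  114 113 123 133]
 [183 182 180 180 180 181 182 177 181 181  99 137 181 181 182 182 182 182
  182 182 180 157]
 [183 169  79  77  76  78 168 152  74  74  44  57  73  73  70  70  70  68
   69  73  89 152]
 [128 149  38  32  32  34 158 142  35  35  34  34  35  36  37  37  37  38
   37  37  44 151]
 [ 75  63  33  32  33  34  58  54  34  40  55  51  36  36  37  38  37  38
   38  39  40  52]
 [ 85  40  32  32  33  37  36  34  34  66  87  85  49  38  36  37  37  38
   38  39  40  38]
 [ 76  34  35  36  36  42  38  35  41  71  88  87  52  40  38  42  39  38
   39  39  38  37]
 [ 38  35  35  36  44  50  46  43  48  57  68  60  50  47  41  43  45  45
   49  46  42  37]
 [ 34  34  32  35  46  56  55  54  54  57  55  54  55  50  52  54  56  57
   61  59  55  44]
 [ 37  45  38  43  53  60  58  62  60  60  59  64  65  61  57  59  57  56
   58  59  63  58]
 [ 69  70  20  46  54  58  59  59  61  64  61  67  64  58  58  60  62  60
   49  32  78  72]
 [ 78  47  19  70 108 116 108  94  80  70  59  62  60  60  58  61  60  60
   48  19  67  76]]
```

The knob top is seen at (323,260) against (325,259) predicted, so the fingers are centred on it. Down I go.

Emit:
{"name": "send_rows", "arguments": {
  "increments": [
    {"wx": 0,"wy": 0,"wz": 0,"tx": 0,"ty": 0,"tz": 20,"jaw": 50},
    {"wx": 0,"wy": 0,"wz": 0,"tx": 0,"ty": 0,"tz": 20,"jaw": 50},
    {"wx": 0,"wy": 0,"wz": 0,"tx": 0,"ty": 0,"tz": 20,"jaw": 50},
    {"wx": 0,"wy": 0,"wz": 0,"tx": 0,"ty": 0,"tz": 14,"jaw": 50},
    {"wx": 0,"wy": 0,"wz": 0,"tx": 0,"ty": 0,"tz": 8,"jaw": 50},
    {"wx": 0,"wy": 0,"wz": 0,"tx": 0,"ty": 0,"tz": 0,"jaw": 50}
  ]
}}

```text
t: 9.4
tool_pos: [0.4777, -0.2817, 0.0664]
eef_rot: [0.998, 0.058, -0.001, -0.001]
wrist_force: [-0.5, -0.1, 0.4]
gripper_width: 0.0501
grasp_force: 0.0
```

Emit:
{"name": "send_rows", "arguments": {
  "increments": [
    {"wx": 0,"wy": 0,"wz": 0,"tx": 0,"ty": 0,"tz": 0,"jaw": 25},
    {"wx": 0,"wy": 0,"wz": 0,"tx": 0,"ty": 0,"tz": 0,"jaw": 10},
    {"wx": 0,"wy": 0,"wz": 0,"tx": 0,"ty": 0,"tz": 0,"jaw": 5},
    {"wx": 0,"wy": 0,"wz": 0,"tx": 0,"ty": 0,"tz": 0,"jaw": 5},
    {"wx": 0,"wy": 0,"wz": 0,"tx": 0,"ty": 0,"tz": 0,"jaw": 5},
    {"wx": 0,"wy": 0,"wz": 0,"tx": 0,"ty": 0,"tz": 0,"jaw": 5}
  ],
  "grip_force": 30
}}

```text
t: 10.0
tool_pos: [0.4792, -0.2826, 0.069]
eef_rot: [0.998, 0.058, 0.001, 0.001]
wrist_force: [0.4, 0.4, 6.3]
gripper_width: 0.0147
grasp_force: 29.7
```

```bash
python3 -c "
from h import *
where()"
```

```text
t 10.0 box mm [-102.7   -3.3   69. ] phi-yaw deg 0.0 F [0.4 0.4 6.3] w 14.7 g 29.687084988690913
```

Emit:
{"name": "send_rows", "arguments": {
  "increments": [
    {"wx": 0,"wy": 0,"wz": 0,"tx": 0,"ty": 0,"tz": -3,"jaw": 5},
    {"wx": 0,"wy": 0,"wz": 0,"tx": 0,"ty": 0,"tz": -3,"jaw": 5},
    {"wx": 0,"wy": 0,"wz": 0,"tx": 0,"ty": 0,"tz": -2,"jaw": 5},
    {"wx": 0,"wy": 0,"wz": 0,"tx": 0,"ty": 0,"tz": -2,"jaw": 5},
    {"wx": 0,"wy": 0,"wz": 0,"tx": 0,"ty": 0,"tz": 0,"jaw": 5}
  ]
}}

```text
t: 10.5
tool_pos: [0.4783, -0.2818, 0.0779]
eef_rot: [0.998, 0.058, 0.0, -0.0]
wrist_force: [2.5, 0.0, -1.0]
gripper_width: 0.0151
grasp_force: 29.4
```

Emit:
{"name": "send_rows", "arguments": {
  "increments": [
    {"wx": 0,"wy": 0,"wz": 0,"tx": 0,"ty": 0,"tz": -2,"jaw": 5},
    {"wx": 0,"wy": 0,"wz": 0,"tx": 0,"ty": 0,"tz": -2,"jaw": 5},
    {"wx": 0,"wy": 0,"wz": 0,"tx": 0,"ty": 0,"tz": 0,"jaw": 5}
  ]
}}

```text
t: 10.8
tool_pos: [0.4782, -0.2818, 0.082]
eef_rot: [0.998, 0.058, 0.0, -0.0]
wrist_force: [2.0, 0.7, -1.0]
gripper_width: 0.0147
grasp_force: 29.4
```

```bash
python3 -c "
from h import *
where()"
```

```text
t 10.8 box mm [-103.5   -2.4   82. ] phi-yaw deg -0.0 F [ 2.   0.7 -1. ] w 14.7 g 29.36332495417446
```

Emit:
{"name": "send_rows", "arguments": {
  "increments": [
    {"wx": 0,"wy": 0,"wz": 0,"tx": 0,"ty": 3,"tz": 0,"jaw": 5},
    {"wx": 0,"wy": 0,"wz": 0,"tx": 0,"ty": 3,"tz": 0,"jaw": 5},
    {"wx": 0,"wy": 0,"wz": 0,"tx": 0,"ty": 3,"tz": 0,"jaw": 5},
    {"wx": 0,"wy": 0,"wz": 0,"tx": 0,"ty": 3,"tz": 0,"jaw": 5}
  ]
}}

```text
t: 11.2
tool_pos: [0.4796, -0.2941, 0.0816]
eef_rot: [0.998, 0.058, -0.0, -0.0]
wrist_force: [2.1, 0.6, -0.8]
gripper_width: 0.015
grasp_force: 29.4
```

Emit:
{"name": "send_rows", "arguments": {
  "increments": [
    {"wx": 0,"wy": 0,"wz": 0,"tx": 0,"ty": 3,"tz": 0,"jaw": 5}
  ]
}}

```text
t: 11.3
tool_pos: [0.48, -0.2972, 0.0817]
eef_rot: [0.998, 0.058, -0.0, -0.0]
wrist_force: [1.7, 1.0, -0.7]
gripper_width: 0.015
grasp_force: 29.4
```

```bash
python3 -c "
from h import *
where()"
```

```text
t 11.3 box mm [-103.6  -17.9   81.7] phi-yaw deg -0.01 F [ 1.7  1.  -0.7] w 15.0 g 29.353328235447407
```

Only about 1 N of drag, so the head has cleared the lip. On with the draw.

Emit:
{"name": "send_rows", "arguments": {
  "increments": [
    {"wx": 0,"wy": 0,"wz": 0,"tx": 0,"ty": 4,"tz": 0,"jaw": 5},
    {"wx": 0,"wy": 0,"wz": 0,"tx": 0,"ty": 4,"tz": 0,"jaw": 5},
    {"wx": 0,"wy": 0,"wz": 0,"tx": 0,"ty": 4,"tz": 0,"jaw": 5},
    {"wx": 0,"wy": 0,"wz": 0,"tx": 0,"ty": 4,"tz": 0,"jaw": 5},
    {"wx": 0,"wy": 0,"wz": 0,"tx": 0,"ty": 4,"tz": 0,"jaw": 5},
    {"wx": 0,"wy": 0,"wz": 0,"tx": 0,"ty": 0,"tz": 0,"jaw": 5},
    {"wx": 0,"wy": 0,"wz": 0,"tx": 0,"ty": 0,"tz": 0,"jaw": 5}
  ]
}}

```text
t: 12.0
tool_pos: [0.4827, -0.3174, 0.0821]
eef_rot: [0.998, 0.058, 0.0, 0.001]
wrist_force: [2.8, -0.7, -1.1]
gripper_width: 0.0146
grasp_force: 29.4
```

Run:
```python
from h import *
b=where()
# follow the gate: knob in box frame = hinge + Rot(a)*r ; tool yawed with it
h=np.array([-75,-105.]); r=b[:2]-h; n=10; a=np.radians(3)
print("r",r)
for k in range(1): # per-row increment in tool frame (tool x=box x', tool y=-box y')
    c,s=np.cos(a),np.sin(a); d=np.array([c*r[0]-s*r[1],s*r[0]+c*r[1]])-r
    print("first: tx,ty",d[0],-d[1],"wz",-3)
```

```text
t 12.0 box mm [-103.1  -38.3   82.1] phi-yaw deg -0.01 F [ 2.8 -0.7 -1.1] w 14.6 g 29.363926858641207
r [-28.14425575  66.7215535 ]
first: tx,ty -3.453365580171308 1.564396107521759 wz -3
```

Emit:
{"name": "send_rows", "arguments": {
  "increments": [
    {"wx": 0,"wy": 0,"wz": -3,"tx": -3.5,"ty": 1.6,"tz": 0,"jaw": 5},
    {"wx": 0,"wy": 0,"wz": -3,"tx": -3.5,"ty": 1.6,"tz": 0,"jaw": 5},
    {"wx": 0,"wy": 0,"wz": -3,"tx": -3.5,"ty": 1.6,"tz": 0,"jaw": 5}
  ]
}}

```text
t: 12.3
tool_pos: [0.4733, -0.3234, 0.0821]
eef_rot: [0.991, 0.137, 0.001, 0.0]
wrist_force: [4.7, 0.4, -1.5]
gripper_width: 0.0147
grasp_force: 29.4
```

Run:
```python
from h import *
b=where(); r=b[:2]-[-75,-105]; print(r,np.hypot(*r),np.degrees(np.arctan2(r[1],r[0])-np.arctan2(66.7,-28.1)))
```

```text
t 12.3 box mm [-113.3  -43.2   82.1] phi-yaw deg 9.13 F [ 4.7  0.4 -1.5] w 14.7 g 29.363471399992704
[-38.25540749  61.83253781] 72.7099644810082 8.899647660309217
```

Emit:
{"name": "send_rows", "arguments": {
  "increments": [
    {"wx": 0,"wy": 0,"wz": -3,"tx": -3.5,"ty": 1.6,"tz": 0,"jaw": 5},
    {"wx": 0,"wy": 0,"wz": -3,"tx": -3.5,"ty": 1.6,"tz": 0,"jaw": 5},
    {"wx": 0,"wy": 0,"wz": -3,"tx": -3.5,"ty": 1.6,"tz": 0,"jaw": 5},
    {"wx": 0,"wy": 0,"wz": -3,"tx": -3.5,"ty": 1.6,"tz": 0,"jaw": 5},
    {"wx": 0,"wy": 0,"wz": -3,"tx": -3.5,"ty": 1.6,"tz": 0,"jaw": 5},
    {"wx": 0,"wy": 0,"wz": -3,"tx": -3.5,"ty": 1.6,"tz": 0,"jaw": 5},
    {"wx": 0,"wy": 0,"wz": -3,"tx": -3.5,"ty": 1.6,"tz": 0,"jaw": 5},
    {"wx": 0,"wy": 0,"wz": 0,"tx": 0,"ty": 0,"tz": 0,"jaw": 5},
    {"wx": 0,"wy": 0,"wz": 0,"tx": 0,"ty": 0,"tz": 0,"jaw": 5},
    {"wx": 0,"wy": 0,"wz": 0,"tx": 0,"ty": 0,"tz": 0,"jaw": 5}
  ]
}}

```text
t: 13.3
tool_pos: [0.456, -0.3427, 0.0819]
eef_rot: [0.95, 0.313, 0.001, -0.0]
wrist_force: [4.5, 1.8, -1.4]
gripper_width: 0.0146
grasp_force: 29.4
```

Run:
```python
from h import *
b=where(); r=b[:2]-[-75,-105]; print(r,np.hypot(*r),np.degrees(np.arctan2(r[1],r[0])-np.arctan2(66.7,-28.1)))
# image check: did the gate swing and the lid stay? compare with the earlier side picture round keeper/gate end and lid edge
im=read_camera("side"); s0=cv2.imread("pics/side0.png")[:,:,::-1]; cv2.imwrite("pics/end.png",im[:,:,::-1])
g=cv2.cvtColor(im,cv2.COLOR_RGB2GRAY)
c,s=np.cos(.524),np.sin(.524); f=lambda x,y:[-75+c*x-s*y,-105+s*x+c*y]
P=box([f(-4,142)+[70],f(-4,142)+[20],[-78,-120,90],[-78,-120,84]],*BX); print(np.round(proj(P,"side")))
u,v=np.round(proj(P,"side")[2]).astype(int); print(g[v-8:v+12,u+15])
d=np.abs(im.astype(int)-s0).max(2)
for n,q in (("objective",[380,352]),("dark",[254,278]),("bottle",[427,195])): print(n,"changed px",(d[q[1]-20:q[1]+20,q[0]-12:q[0]+12]>40).sum())
```

```text
t 13.3 box mm [-132.6  -60.3   81.9] phi-yaw deg 29.93 F [ 4.5  1.8 -1.4] w 14.6 g 29.3831492587924
[-57.64397944  44.6703664 ] 72.92646981995583 29.381450367907902
[[262. 283.]
 [263. 309.]
 [317. 303.]
 [317. 306.]]
[254 255 251 250 249 253 255 162 126 180 111 107 112 111 111 112 114 114
 112 108]
objective changed px 0
dark changed px 299
bottle changed px 0
```

```bash
python3 -c "
from workcell import *
print(finish_job())"
```

```text
the job is handed in; nothing more can be done
None
```

The job is handed in but no verdict came back: by my readings the lid is shut, the bolt is drawn about 38 mm, and the gripper holds the gate about 29–30° open against a pull of about 5 N. I touched none of the bystanders, though the gate partly hid the dark case in the last picture.

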